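# Feed the long bur case down the roller rack

### The job

Take the long aluminium bur case from the bench and set it down, right way up and lengthwise, on the upper half of the sloped roller rack. Do not drop it from a height. Let go there so that it rolls down by itself and comes to rest against the stop at the low end; leave the short case and the round tin where they stand.

Things in the scene. Friction and masses are not known exactly. Their poses are not given: they have to be found in the camera images.
- long_case: The one long case: plain aluminium box with a lid seam, 90 mm long (its x) by 42 mm wide (its y) by 40 mm high (z up), about 0.2 kg, loose, standing upright on the bench. Origin: centre of its underside. Either end may go first. Grip it across the 42 mm width, from above.
- bed: Fixed sloped lane of 16 free steel rollers. Origin: mid-lane on the plane of the roller tops, 62 mm up; x DOWNHILL along the lane (slope 0.12 rad), y across, z square to the rollers. Rollers from x = -150 mm (top end) to +150; upper half: x < 0. Stop bar face at x = 162, 25 mm high. Lane 64 mm wide between 6 mm side plates 7 mm higher than the rollers. A released case rolls down in 1 to 3 s.
- short_case: Bystander: short aluminium case of the same make, 42 x 42 mm and 40 mm high, loose. Origin: centre of its underside. Leave it alone.
- round_tin: Bystander: round aluminium tin, 48 mm across (lid 49 mm), 38 mm high, loose. Origin: centre of its underside. Leave it alone.
Not all that is in view belongs to the job. Leave any green or purple look-alike of the long_case alone.

How it is judged:
By the outcome, as a careful person would: the job done as asked, in the order asked, and still so for the second after the job is handed in, with the robot touching nothing.
It also fails if it takes over 40 s, if anything falls off the work surface, if the arm or the gripper's body presses on something with over 40 N, if the wrist force passes 120 N, or if a joint passes its speed limit or range.

### The arm

A 7-joint arm with a two-finger parallel gripper is mounted at the origin on the work surface. World frame = base frame: x ahead of the robot, y to its left, z up, the work surface at z = 0. Lengths are in mm, angles in rad, forces in N, time in s.
With the tool pointing down it reaches from about 425 to 975 mm from the base axis. Payload 16.7 kg.
Tool frame: the origin (TCP) lies midway between the tips of the shut fingers; the grasp point (between the pads) lies 19 mm behind it; z points along the fingers, y is the line along which they close (so a half turn about z gives the same grasp; the last joint's range is limited). The gripper opens to 85 mm and grips with 20 to 120 N. Pads are 22 mm wide; open, the fingers measure 114 mm over their backs; the gripper's body (76 mm by 85 mm) begins 54 mm behind the grasp point. The pads swing forward as they close: fully open they stand 13 mm farther back than shut.
Start: joints at [1.101, 0.426, 0.074, 1.606, -0.034, 1.111, -0.067], TCP at [212.813, -640.536, 231.302] pointing down, gripper open.
Joint ranges: [-2.85, 2.85], [-0.5, 2.14], [-1.23, 1.37], [0.21, 2.46], [-1.02, 4.16], [0.16, 2.05], [-2.73, 2.73]. Speed limits (rad/s): [1.89, 1.89, 2.39, 2.39, 3.01, 3.01, 3.01].

### API

Orientations are given as a 3x3 rotation matrix whose columns are the frame's x, y, z axes.
In Python, from cell import read_state, grab_frame, hand_in, trace, pinpoint gives the robot as it stands.
- The arm moves only by the tool jog_arm, never from a script. Its argument "rows" is text: rows parted by semicolons, each of 6 numbers parted by spaces: the shift along the tool's x, y, z each as a share of 0.05 m, from -1 to 1, then the turn, a rotation vector about the tool's x, y, z each as a share of 0.5 rad, from -1 to 1. In form: dx dy dz wx wy wz; .... A call has 1 to 10 rows; each row shifts and turns the commanded pose from where the row before left it, along the tool's axes as they then stand; what a row does not reach is not made up. A row lasts 1/12 s, in which the tool goes at most 41.7 mm and 7.16 degrees, less where a joint would pass 70% of its speed; a pose out of reach is approached as far as the arm can. A call with a number of a shift or a turn outside -1 to 1 is refused whole. A call with a gripper value outside its range is refused whole. "hand" is the finger opening in mm, from 0 to 85.4, set as the call begins (left out, the last holds). The fingers move at their own pace and stop on an object; "squeeze" is the grip in N (left out, the last holds). Time passes only in rows, so rows that do not move let the fingers close. It gives the time, the measured TCP pose, the force, the opening and the grip force at its end, in the units of the state.
- read_state(): the state, without advancing time (a new reading comes with each control period).
- grab_frame(name): name is "scene" or "top"; returns a dict with "pixels" (480x640x3 uint8, red, green, blue), "fx", "fy", "cx", "cy" (pixels), "xyz" and "rotation" of the camera in the world. Camera axes: x right, y up, looking along -z (the intrinsics and any distortion apply to the point x, -y, -z); pixel columns grow to the right and rows downward; lengths in mm; the calibration is good to about 2 mm. A picture is of the moment at which its call begins. There is no depth.
- hand_in(): hands the job in; it is judged then, once.
Trained networks look in a picture, given as the dict that the camera call returned (one of the last four; its "shot" number tells which), for a name from the list of things; names that differ only in an ending like _2 or _b are one class to them, and where a whole thing is asked for, a point or a joint stands for the part that bears it (a point fixed in the world has none). Each returns a list of dicts, best first, with "conf" (0 to 1); they miss things now and then, are a little off and sometimes report something else, mostly with a low value. They report only what shows in the picture. A call takes as long as a camera call. They do not tell look-alikes from the thing itself.
- trace(picture, query): "mask" (480x640 bool, what is visible of it) and "centre" ([column, row] as shares, 0 to 1, of the picture: columns of its width, rows of its height, amid what is visible of it).
- pinpoint(picture, query): "centre" ([column, row] as shares, 0 to 1, of the picture: columns of its width, rows of its height: a listed point, or the origin of a listed thing).
The state is a dict: "time": time; "joints": joint angles; "dq": joint speeds; "tau": joint torques, N m; "position": TCP position; "tool_rot": TCP orientation; "contact_force": force on the tool from outside, world axes, zero at the start; "moment": the same for the moment, N m; "width": finger opening in mm; "grasp_force": force on a finger pad.
Only numpy, scipy, OpenCV 4.12 (cv2) and the standard library are available. Lean on these libraries where they do the work, as an engineer would, in place of code of your own. Each camera call takes 0.05 s, during which the arm holds its last target. There are 200 camera calls.

## Working session

There is one attempt and no reset: what is moved stays moved. The work goes in short steps, Python scripts to look and compute and a tool call to move; the robot and the scene stay as the last step left them, time stands still between calls to the robot, and variables do not carry over. Pictures are saved under pics/ and viewed, at most 10 in all, crops included, and the job is handed in when it is done.

Besides the shell and the picture viewer there is one more tool, called by a JSON object that holds its "name" and its "arguments". jog_arm: Moves the arm, as the interface text tells. Its arguments: {"type":"object","properties":{"rows":{"type":"string"},"hand":{"type":"number"},"squeeze":{"type":"number"}},"required":["rows"]}

```bash
mkdir -p pics; ls
cat > h.py <<'E'
import numpy as np,cv2
from cell import *
def ray(f,u,v):
    d=np.array([(u-f["cx"])/f["fx"],-(v-f["cy"])/f["fy"],-1.]); return np.array(f["rotation"])@d
def at(f,u,v,z):
    d=ray(f,u,v);p=np.array(f["xyz"]);return p+d*(z-p[2])/d[2]
def proj(f,P):
    c=np.array(f["rotation"]).T@(np.array(P)-f["xyz"]);return f["cx"]-f["fx"]*c[0]/c[2],f["cy"]+f["fy"]*c[1]/c[2]
E
python3 - <<'E'
from h import *
s=read_state();print({k:np.round(v,3).tolist() for k,v in s.items()})
for n in("top","scene"):
    f=grab_frame(n);cv2.imwrite(f"pics/{n}0.png",f["pixels"][:,:,::-1]);print(n,{k:v for k,v in f.items() if k!="pixels"})
    for q in("long_case","bed","short_case","round_tin"):
        for r in pinpoint(f,q):
            u,v=r["centre"][0]*640,r["centre"][1]*480;print("pin",q,round(r["conf"],2),round(u),round(v),at(f,u,v,62 if q=="bed" else 0).round())
        for r in trace(f,q):
            u,v=r["centre"][0]*640,r["centre"][1]*480;m=r["mask"];ys,xs=np.nonzero(m)
            print("tr",q,round(r["conf"],2),round(u),round(v),m.sum(),cv2.minAreaRect(np.c_[xs,ys].astype(np.float32)) if len(xs) else 0)
E
```

```text
pics
{'time': 0.0, 'joints': [1.1, 0.427, 0.074, 1.607, -0.034, 1.111, -0.067], 'dq': [-0.0, -0.0, 0.002, -0.002, -0.001, -0.0, 0.0], 'tau': [0.002, -94.98, 3.762, -46.352, 0.019, 0.01, -0.0], 'position': [212.687, -640.159, 230.596], 'tool_rot': [[0.949, 0.315, -0.001], [0.315, -0.949, 0.001], [-0.0, -0.001, -1.0]], 'contact_force': [-0.755, -0.756, 1.157], 'moment': [-0.014, 0.02, 0.007], 'grasp_force': 0.0, 'width': 85.225}
top {'fx': 522.7882177361429, 'fy': 522.7882177361429, 'cx': 320.3630905450588, 'cy': 237.24759315017437, 'xyz': array([466.06608914,  -8.24282716, 992.00874257]), 'rotation': array([[-0.02078941,  0.99132429, -0.12978429],
       [-0.99973866, -0.01937798,  0.01212872],
       [ 0.00950854,  0.13000252,  0.99146807]]), 'shot': 1}
pin long_case 0.97 308 222 [626.   3.   0.]
pin long_case 0.94 437 174 [ 715. -250.    0.]
pin long_case 0.89 373 213 [ 641. -123.    0.]
pin long_case 0.64 314 158 [753. -11.   0.]
tr long_case 0.82 311 155 1209 ((313.1100769042969, 154.29286193847656), (49.150909423828125, 25.527563095092773), 27.979473114013672)
tr long_case 0.67 3
[... 1486 characters left out ...]
3691406, 259.9422912597656), (24.90675163269043, 44.7144775390625), 11.309932708740234)
tr long_case 0.79 260 293 1268 ((260.59405517578125, 293.9405822753906), (51.886322021484375, 27.945632934570312), 57.7243537902832)
tr bed 0.8 358 298 7279 ((354.9627380371094, 289.0336608886719), (59.71569061279297, 171.39569091796875), 34.88604736328125)
pin short_case 0.86 345 221 [445. -27.   0.]
tr short_case 0.72 342 214 607 ((343.95001220703125, 212.8500213623047), (26.246904373168945, 28.46049690246582), 71.56504821777344)
pin round_tin 0.61 259 192 [ 464. -255.    0.]
tr round_tin 0.69 260 185 462 ((259.5182800292969, 184.1646270751953), (24.294937133789062, 20.65069580078125), 83.6598129272461)
```

Run:
```python
import cv2
a=cv2.imread("pics/top0.png")[90:350,160:500];cv2.imwrite("pics/topc.png",cv2.resize(a,None,fx=2.3,fy=2.3,interpolation=cv2.INTER_CUBIC))
a=cv2.imread("pics/scene0.png")[160:420,140:480];cv2.imwrite("pics/scenec.png",cv2.resize(a,None,fx=2.3,fy=2.3,interpolation=cv2.INTER_CUBIC))
```

```text
(no output)
```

View pics/topc.png

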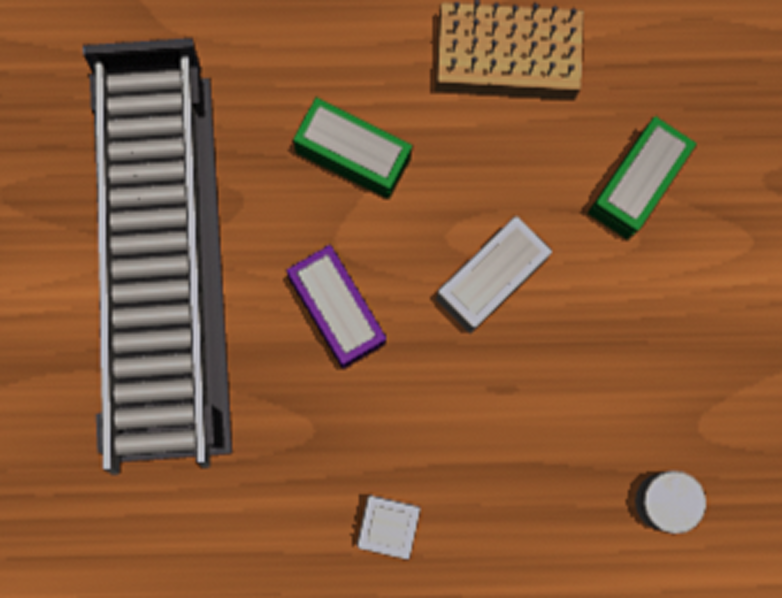

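View pics/scenec.png

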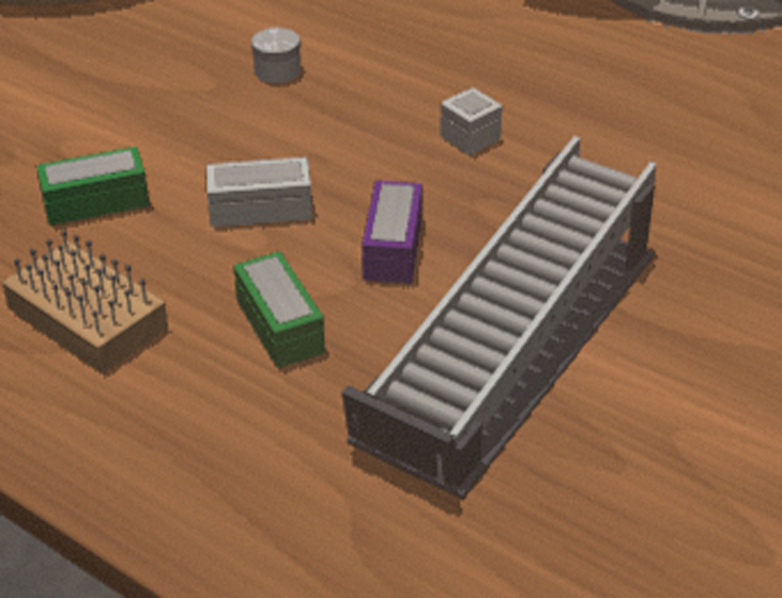

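The pictures show the plain aluminium long case at top pixel ≈(375,209), the lane at ≈(224,200) with its stop at far x (top of the image), and green and purple decoys around the case. I'll fit the case pose and the bed pose next.

```bash
cat >> h.py <<'E'
from scipy.optimize import minimize
def box(x,y,t,L=90,W=42,H=40):
    c,s=np.cos(t),np.sin(t)
    return [[x+c*a-s*b,y+s*a+c*b,z] for a in(-L/2,L/2) for b in(-W/2,W/2) for z in(0,H)]
def hull(f,P):
    p=np.array([proj(f,q) for q in P],np.float32);m=np.zeros((480,640),np.uint8)
    cv2.fillConvexPoly(m,np.round(cv2.convexHull(p)[:,0]*16).astype(np.int32),1,shift=4);return m>0
def fit(views,x0):
    cost=lambda p:-sum((hull(f,box(*p))&m).sum()/(hull(f,box(*p))|m).sum() for f,m in views)
    return min((minimize(cost,[x0[0],x0[1],t],method="Nelder-Mead",options=dict(initial_simplex=np.array([[x0[0],x0[1],t],[x0[0]+15,x0[1],t],[x0[0],x0[1]+15,t],[x0[0],x0[1],t+.4]]))) for t in(-.8,0,.8,1.6)),key=lambda r:r.fun)
E
python3 - <<'E'
from h import *
V=[]
F={}
for n,c in(("top",(375,208)),("scene",(252,245))):
    f=grab_frame(n);F[n]=f
    r=min(trace(f,"long_case"),key=lambda r:np.hypot(r["centre"][0]*640-c[0],r["centre"][1]*480-c[1]));V.append((f,r["mask"]))
r=fit(V,(641,-123));print(r.x,r.fun,[fit([v],(641,-123)).x.round(3) for v in V])
# bed: rail-end/roller points read from the crops
def bedpt(p,q):
    x,y,t=p;s=.12;X=np.array([np.cos(t)*np.cos(s),np.sin(t)*np.cos(s),-np.sin(s)]);Y=np.array([-np.sin(t),np.cos(t),0]);Z=np.cross(X,Y)
    return np.array([x,y,62])+q[0]*X+q[1]*Y+q[2]*Z
tc=lambda u,v:(u/2.3+160,v/2.3+90); sc=lambda u,v:(u/2.3+140,v/2.3+160)
obs=[("top",tc(155,440),(-150,0,0)),("top",tc(142,81),(150,0,0)),
 ("scene",sc(606,171),(-150,0,0)),("scene",sc(428,405),(150,0,0))]
from scipy.optimize import least_squares
for k in(obs[:2],obs[2:],obs):
    g=least_squares(lambda p:np.ravel([np.array(proj(F[n],bedpt(p,q)))-o for n,o,q in k]),[660,162,0],x_scale=[10,10,.1]);print(g.x.round(3),g.fun.round(1))
for n in F:
    im=F[n]["pixels"][:,:,::-1].copy()
    for q in [(-150,-32,7),(150,-32,7),(-150,32,7),(150,32,7),(-150,0,0),(150,0,0),(0,0,0)]:
        u,v=proj(F[n],bedpt(g.x,q));cv2.circle(im,(round(u),round(v)),1,(0,0,255),-1)
    b=hull(F[n],box(*r.x)).astype(np.uint8);cv2.drawContours(im,cv2.findContours(b,0,2)[0],-1,(255,255,0),1)
    im=im[90:350,180:430] if n=="top" else im[200:400,200:450]
    cv2.imwrite(f"pics/o_{n}.png",cv2.resize(im,None,fx=2.3,fy=2.3))
a=[cv2.imread(f"pics/o_{n}.png") for n in F];h=min(i.shape[0] for i in a)
cv2.imwrite("pics/o.png",cv2.resize(np.hstack([i[:h] if 1 else i for i in a]),(800,int(h*800/sum(i.shape[1] for i in a)))))
E
```

```text
[ 644.76187581 -122.11197294    2.30617176] -1.8517721051403686 [array([ 644.468, -122.027,    2.309]), array([ 644.34 , -120.334,    2.301])]
[6.58855e+02 1.52347e+02 5.90000e-02] [ 0.1  0.7 -0.1 -0.8]
[6.49261e+02 1.55928e+02 6.90000e-02] [ 1.4 -4.3 -1.2  2.7]
[6.54946e+02 1.54830e+02 6.50000e-02] [-0.8  3.  -1.9  1.3 -0.3 -3.  -4.   4.4]
```

View pics/o.png

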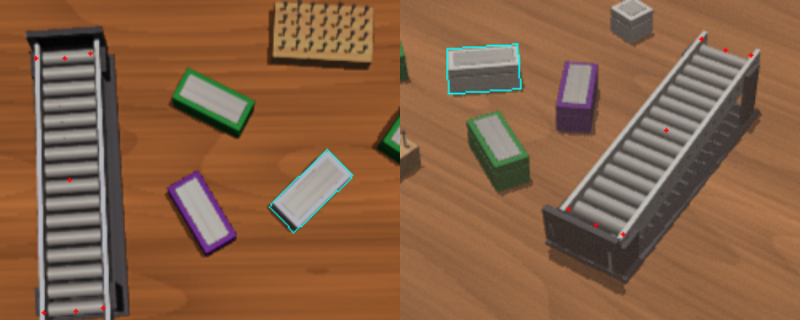

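View pics/o_top.png

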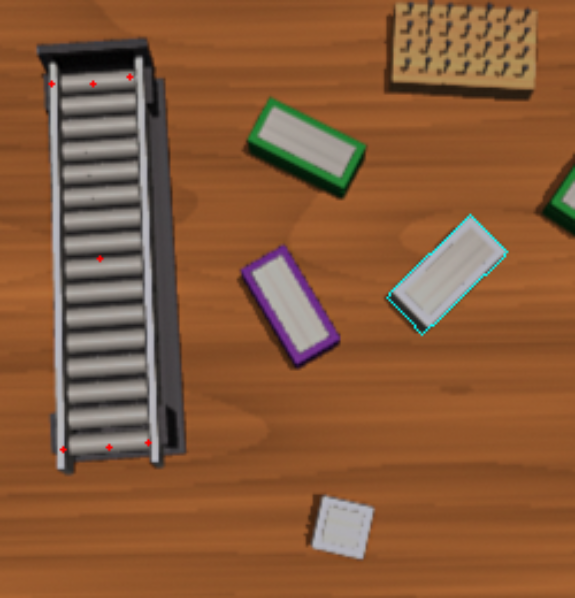

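The case fit agrees between both views: (644.5, -122), yaw 2.306. For the bed I trust the top view: (659, 152.5), yaw 0.06. Next I work out the transit.

```bash
cat > plan.py <<'E'
from h import *
from scipy.spatial.transform import Rotation as R, Slerp
import sys
def R_(yaw,pitch=0):  # tool down, x along yaw, tilted downhill by pitch
    c,s=np.cos(yaw),np.sin(yaw);X=np.array([c*np.cos(pitch),s*np.cos(pitch),-np.sin(pitch)]);Y=np.array([s,-c,0]);return np.c_[X,Y,np.cross(X,Y)]
def plan(P,M,n):
    s=read_state();p0=np.array(s["position"]);M0=np.array(s["tool_rot"])
    S=Slerp([0,1],R.from_matrix([M0,M]));rows=[]
    for k in range(n):
        A=S(k/n).as_matrix();d=(np.array(P)-p0)/n
        rows.append(np.r_[A.T@d/50,R.from_matrix(A.T@S((k+1)/n).as_matrix()).as_rotvec()/.5].round(2)+0.)
    for i in range(0,n,10):print("; ".join(" ".join(f"{v:g}" for v in r) for r in rows[i:i+10]))
    print(np.linalg.norm(d),np.abs(rows).max(0))
E
python3 -c "
from plan import *
plan((644.5,-122,130),R_(-.836),20)"
```

```text
0.57 -0.36 0.1 0 0 0.12; 0.55 -0.39 0.1 0 0 0.12; 0.53 -0.42 0.1 0 0 0.12; 0.5 -0.45 0.1 0 0 0.12; 0.48 -0.48 0.1 0 0 0.12; 0.45 -0.5 0.1 0 0 0.12; 0.42 -0.53 0.1 0 0 0.12; 0.39 -0.55 0.1 0 0 0.12; 0.35 -0.57 0.1 0 0 0.12; 0.32 -0.59 0.1 0 0 0.12
0.29 -0.61 0.1 0 0 0.12; 0.25 -0.63 0.1 0 0 0.12; 0.21 -0.64 0.1 0 0 0.12; 0.18 -0.65 0.1 0 0 0.12; 0.14 -0.66 0.1 0 0 0.12; 0.1 -0.67 0.1 0 0 0.12; 0.06 -0.67 0.1 0 0 0.12; 0.02 -0.67 0.1 0 0 0.12; -0.02 -0.67 0.1 0 0 0.12; -0.06 -0.67 0.1 0 0 0.12
34.11302171982347 [0.57 0.67 0.1  0.   0.   0.12]
```

{"name": "jog_arm", "arguments": {"rows": "0.57 -0.36 0.1 0 0 0.12; 0.55 -0.39 0.1 0 0 0.12; 0.53 -0.42 0.1 0 0 0.12; 0.5 -0.45 0.1 0 0 0.12; 0.48 -0.48 0.1 0 0 0.12; 0.45 -0.5 0.1 0 0 0.12; 0.42 -0.53 0.1 0 0 0.12; 0.39 -0.55 0.1 0 0 0.12; 0.35 -0.57 0.1 0 0 0.12; 0.32 -0.59 0.1 0 0 0.12", "hand": 85, "squeeze": 40}}

```text
time: 1.93
position: [431.9, -382.5, 181.3]
tool_rot: [[0.96, -0.279, 0.0], [-0.279, -0.96, -0.0], [0.0, 0.0, -1.0]]
contact_force: [0.7, -0.2, 0.0]
width: 84.8
grasp_force: 0.0
```

{"name": "jog_arm", "arguments": {"rows": "0.29 -0.61 0.1 0 0 0.12; 0.25 -0.63 0.1 0 0 0.12; 0.21 -0.64 0.1 0 0 0.12; 0.18 -0.65 0.1 0 0 0.12; 0.14 -0.66 0.1 0 0 0.12; 0.1 -0.67 0.1 0 0 0.12; 0.06 -0.67 0.1 0 0 0.12; 0.02 -0.67 0.1 0 0 0.12; -0.02 -0.67 0.1 0 0 0.12; -0.06 -0.67 0.1 0 0 0.12"}}

```text
time: 2.77
position: [655.7, -130.4, 131.2]
tool_rot: [[0.635, -0.772, 0.0], [-0.772, -0.635, -0.0], [0.0, -0.0, -1.0]]
contact_force: [0.8, -0.6, 0.4]
width: 85.0
grasp_force: 0.0
```

{"name": "jog_arm", "arguments": {"rows": "0 0 0 0 0 0; 0 0 0 0 0 0"}}

```text
time: 2.93
position: [655.7, -129.1, 130.6]
tool_rot: [[0.64, -0.768, -0.001], [-0.768, -0.64, 0.001], [-0.001, 0.0, -1.0]]
contact_force: [-0.4, -1.3, 0.2]
width: 85.2
grasp_force: 0.0
```

```bash
python3 -c "
from plan import *
print(read_state()['joints'])
plan((644.5,-122,10),R_(-.836),6)"
```

```text
[ 0.03804796  0.51260903  0.08235559  1.70983974 -0.05141603  0.92189564
 -2.3055961 ]
-0.04 0.01 0.4 0 0 -0.01; -0.04 0.01 0.4 0 0 -0.01; -0.04 0.01 0.4 0 0 -0.01; -0.04 0.01 0.4 0 0 -0.01; -0.04 0.01 0.4 0 0 -0.01; -0.04 0.01 0.4 0 0 -0.01
20.217104981358382 [0.04 0.01 0.4  0.   0.   0.01]
```

{"name": "jog_arm", "arguments": {"rows": "-0.13 0.03 0 0 0 -0.03; -0.13 0.03 0 0 0 -0.03; 0 0 0.4 0 0 0; 0 0 0.4 0 0 0; 0 0 0.4 0 0 0; 0 0 0 0 0 0; 0 0 0 0 0 0"}}

```text
time: 3.52
position: [642.8, -124.4, 71.3]
tool_rot: [[0.66, -0.751, -0.002], [-0.751, -0.66, 0.0], [-0.001, 0.001, -1.0]]
contact_force: [0.3, 0.9, 0.5]
width: 85.1
grasp_force: 0.0
```

```bash
python3 -c "
from plan import *
plan((644.5,-122,10),R_(-.836),4)
f=grab_frame('scene');cv2.imwrite('pics/g.png',cv2.resize(f['pixels'][140:340,150:400,::-1],None,fx=2.4,fy=2.4))"
```

```text
0 -0.01 0.31 0 0 -0.01; 0 -0.01 0.31 0 0 -0.01; 0 -0.01 0.31 0 0 -0.01; 0 -0.01 0.31 0 0 -0.01
15.335714828540532 [0.   0.01 0.31 0.   0.   0.01]
```

View pics/g.png

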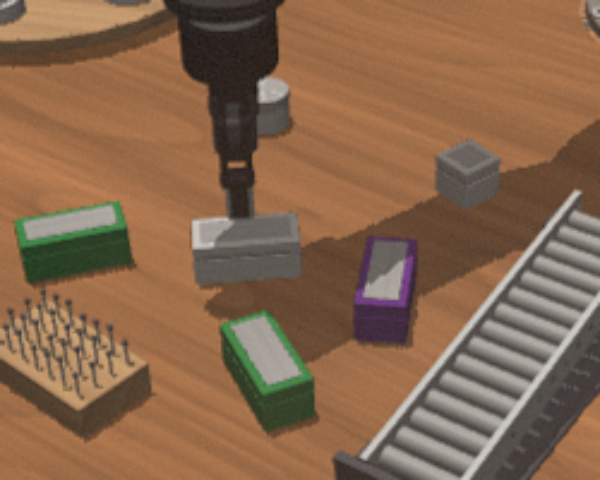

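The fingers stand over the silver case, centred along its length (crop ≈(240,205)). Going down to grip.

{"name": "jog_arm", "arguments": {"rows": "0 -0.01 0.31 0 0 -0.01; 0 -0.01 0.31 0 0 -0.01; 0 -0.01 0.31 0 0 -0.01; 0 -0.01 0.31 0 0 -0.01; 0 0 0 0 0 0; 0 0 0 0 0 0"}}

```text
time: 4.07
position: [645.7, -122.7, 10.4]
tool_rot: [[0.675, -0.738, 0.0], [-0.738, -0.675, -0.0], [0.0, -0.0, -1.0]]
contact_force: [-0.9, -0.8, 1.0]
width: 84.6
grasp_force: 0.0
```

{"name": "jog_arm", "arguments": {"rows": "0 0 0 0 0 0; 0 0 0 0 0 0; 0 0 0 0 0 0; 0 0 0 0 0 0; 0 0 0 0 0 0; 0 0 0 0 0 0; 0 0 0 0 0 0; 0 0 0 0 0 0; 0 0 0 0 0 0; 0 0 0 0 0 0", "hand": 30, "squeeze": 40}}

```text
time: 4.9
position: [646.0, -122.6, 10.5]
tool_rot: [[0.675, -0.738, 0.001], [-0.738, -0.675, -0.0], [0.001, -0.001, -1.0]]
contact_force: [-3.4, -1.0, 10.5]
width: 41.4
grasp_force: 40.5
```

{"name": "jog_arm", "arguments": {"rows": "0 0 -0.2 0 0 0; 0 0 -0.5 0 0 0; 0 0 -0.6 0 0 0; 0 0 -0.6 0 0 0; 0 0 -0.6 0 0 0; 0 0 -0.5 0 0 0; 0 0 0 0 0 0"}}

```text
time: 5.48
position: [647.9, -122.9, 165.7]
tool_rot: [[0.675, -0.738, 0.008], [-0.738, -0.675, -0.001], [0.006, -0.005, -1.0]]
contact_force: [1.2, -0.3, -2.1]
width: 41.4
grasp_force: 41.8
```

```bash
cat >> plan.py <<'E'
BED=(659,152.5,.06)
def bedpose(x,y,h,bed=BED):  # TCP for case centre at x,y, underside h above rollers
    M=R_(bed[2],.12);Z=-M[:,2];Y=-M[:,1]
    return np.array([bed[0],bed[1],62])+x*M[:,0]+y*Y+(h+10.5)*Z,M
E
python3 -c "
from plan import *
P,M=bedpose(-90,0,50);print(P);plan(P,M,15)"
```

```text
[577.03756532 147.57634411 132.83902113]
-0.33 -0.17 0.04 -0.01 -0.02 -0.12; -0.32 -0.19 0.04 -0.01 -0.02 -0.12; -0.31 -0.21 0.05 -0.01 -0.02 -0.12; -0.29 -0.23 0.05 -0.01 -0.02 -0.12; -0.28 -0.25 0.05 -0.01 -0.02 -0.12; -0.26 -0.26 0.05 -0.01 -0.02 -0.12; -0.25 -0.28 0.05 -0.01 -0.02 -0.12; -0.23 -0.29 0.05 -0.01 -0.02 -0.12; -0.21 -0.31 0.05 -0.01 -0.02 -0.12; -0.19 -0.32 0.05 -0.01 -0.02 -0.12
-0.17 -0.33 0.05 -0.01 -0.02 -0.12; -0.15 -0.34 0.05 -0.01 -0.02 -0.12; -0.13 -0.35 0.05 -0.01 -0.02 -0.12; -0.11 -0.35 0.05 -0.01 -0.02 -0.12; -0.09 -0.36 0.05 -0.01 -0.02 -0.12
18.76765698610702 [0.33 0.36 0.05 0.01 0.02 0.12]
```

{"name": "jog_arm", "arguments": {"rows": "-0.33 -0.17 0.04 -0.01 -0.02 -0.12; -0.32 -0.19 0.04 -0.01 -0.02 -0.12; -0.31 -0.21 0.05 -0.01 -0.02 -0.12; -0.29 -0.23 0.05 -0.01 -0.02 -0.12; -0.28 -0.25 0.05 -0.01 -0.02 -0.12; -0.26 -0.26 0.05 -0.01 -0.02 -0.12; -0.25 -0.28 0.05 -0.01 -0.02 -0.12; -0.23 -0.29 0.05 -0.01 -0.02 -0.12; -0.21 -0.31 0.05 -0.01 -0.02 -0.12; -0.19 -0.32 0.05 -0.01 -0.02 -0.12"}}

```text
time: 6.32
position: [596.6, 59.3, 139.2]
tool_rot: [[0.969, -0.221, -0.111], [-0.221, -0.975, 0.007], [-0.109, 0.018, -0.994]]
contact_force: [-0.2, -1.1, -3.4]
width: 41.1
grasp_force: 41.6
```

{"name": "jog_arm", "arguments": {"rows": "-0.17 -0.33 0.05 -0.01 -0.02 -0.12; -0.15 -0.34 0.05 -0.01 -0.02 -0.12; -0.13 -0.35 0.05 -0.01 -0.02 -0.12; -0.11 -0.35 0.05 -0.01 -0.02 -0.12; -0.09 -0.36 0.05 -0.01 -0.02 -0.12; 0 0 0 0 0 0; 0 0 0 0 0 0"}}

```text
time: 6.9
position: [572.1, 149.6, 129.6]
tool_rot: [[0.984, 0.077, -0.162], [0.076, -0.997, -0.014], [-0.162, 0.001, -0.987]]
contact_force: [0.1, -0.9, -2.9]
width: 41.6
grasp_force: 41.6
```

```bash
python3 -c "
from plan import *
P,M=bedpose(-90,0,22);print(P);plan(P,M,5)
for n,c in(('top',(slice(100,330),slice(150,340))),('scene',(slice(150,380),slice(240,430)))):
    f=grab_frame(n);cv2.imwrite('pics/h_%s.png'%n,cv2.resize(f['pixels'][c][:,:,::-1],None,fx=2.1,fy=2.1))
cv2.imwrite('pics/h.png',np.hstack([cv2.imread('pics/h_%s.png'%n) for n in('top','scene')]))"
```

```text
[573.6916552  147.37534825 105.04037932]
0.02 0.01 0.1 0 0.02 0.01; 0.02 0.01 0.1 0 0.02 0.01; 0.02 0.01 0.1 0 0.02 0.01; 0.02 0.01 0.1 0 0.02 0.01; 0.02 0.01 0.1 0 0.02 0.01
4.932921996151385 [0.02 0.01 0.1  0.   0.02 0.01]
```

View pics/h.png

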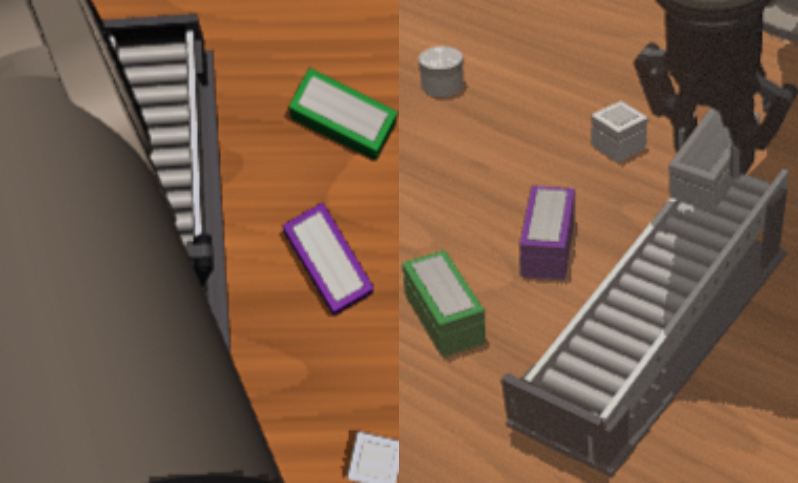

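The case is held level above the upper rollers. Before lowering, I'll check the bed pose by overlaying the lane edges on the first pictures.

{"name": "jog_arm", "arguments": {"rows": "0.02 0.01 0.1 0 0.02 0.01; 0.02 0.01 0.1 0 0.02 0.01; 0.02 0.01 0.1 0 0.02 0.01; 0.02 0.01 0.1 0 0.02 0.01; 0.02 0.01 0.1 0 0.02 0.01; 0 0 0 0 0 0; 0 0 0 0 0 0"}}

```text
time: 7.58
position: [573.9, 145.0, 104.2]
tool_rot: [[0.993, 0.048, -0.112], [0.047, -0.999, -0.011], [-0.112, 0.006, -0.994]]
contact_force: [0.1, -0.0, -3.1]
width: 41.4
grasp_force: 41.7
```

Run:
```python
from plan import *
def pt(x,y,z):
    P,M=bedpose(x,y,z-10.5);return P
s=read_state();Mt=np.array(s["tool_rot"]);p=np.array(s["position"])
M=bedpose(0,0,0)[1];print("tool in bed",(M.T@(p-[BED[0],BED[1],62]))*[1,-1,-1],"rot err",R.from_matrix(M.T@Mt).as_rotvec())
out=[]
for n,img,c,k in(("top",cv2.imread("pics/top0.png"),(95,300,190,260),3),("scene",None,(190,390,300,440),3)):
    f=grab_frame(n);im=img if img is not None else f["pixels"][:,:,::-1]
    im=cv2.resize(im[c[0]:c[1],c[2]:c[3]],None,fx=k,fy=k,interpolation=cv2.INTER_CUBIC)
    L=lambda a,b,col:cv2.line(im,*[tuple(int(round(q)) for q in((proj(f,e)[0]-c[2]+.5)*k,(proj(f,e)[1]-c[0]+.5)*k)) for e in(a,b)],col,1)
    for y in(-32,32):L(pt(-150,y,7),pt(150,y,7),(0,0,255))
    for x in(-150,150):L(pt(x,-32,0),pt(x,32,0),(0,255,0))
    L(pt(162,-32,25),pt(162,32,25),(255,0,255))
    if n=="scene":
        q=[p+Mt@[a,b,10.5] for a,b in((-45,-21),(45,-21),(45,21),(-45,21))]
        for i in range(4):L(q[i],q[(i+1)%4],(255,255,0))
    out.append(im[:599])
h=max(i.shape[0] for i in out)
cv2.imwrite("pics/ov.png",np.hstack([np.pad(i,((0,h-i.shape[0]),(0,0),(0,0))) for i in out]))
P,M=bedpose(-90,0,5);plan(P,M,5)
```

```text
tool in bed [-89.80693536  -2.39013377  31.63177389] rot err [-0.00415566  0.00746359  0.0124185 ]
0 -0.01 0.07 0 0 0; 0 -0.01 0.07 0 0 0; 0 -0.01 0.07 0 0 0; 0 -0.01 0.07 0 0 0; 0 -0.01 0.07 0 0 0
3.3626758610564176 [0.   0.01 0.07 0.   0.   0.  ]
```

View pics/ov.png

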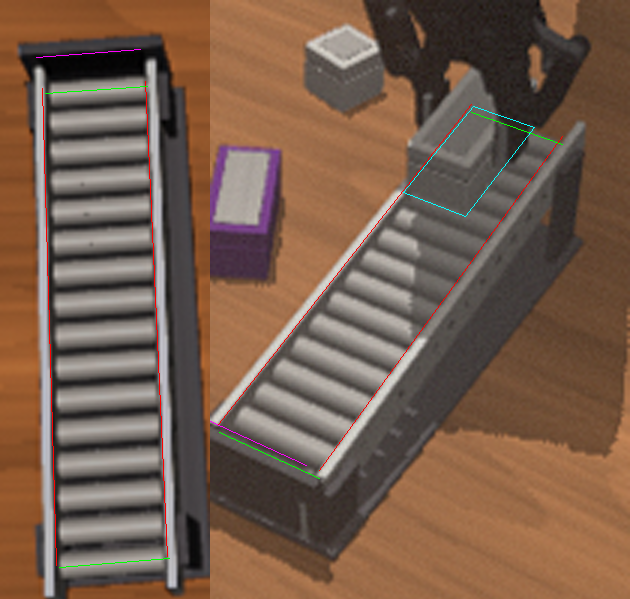

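The overlay puts the lane edges within about 3 mm in both views, against ±11 mm of play. I'll centre it and lower to about 9 mm above the rollers.

{"name": "jog_arm", "arguments": {"rows": "0 -0.03 0.06 0 -0.01 -0.01; 0 -0.03 0.06 0 0 -0.01; 0 0 0.06 0 0 0; 0 0 0.06 0 0 0; 0 0 0 0 0 0; 0 0 0 0 0 0"}}

```text
time: 8.18
position: [572.5, 147.9, 92.2]
tool_rot: [[0.991, 0.058, -0.117], [0.057, -0.998, -0.011], [-0.117, 0.004, -0.993]]
contact_force: [-0.6, 0.2, -2.3]
width: 41.5
grasp_force: 41.7
```

Run:
```python
from plan import *
s=read_state();Mt=np.array(s["tool_rot"]);p=np.array(s["position"])
M=bedpose(0,0,0)[1];print("tool in bed",(M.T@(p-[BED[0],BED[1],62]))*[1,-1,-1],"rot err",R.from_matrix(M.T@Mt).as_rotvec(),s["contact_force"])
f=grab_frame("scene");k=6;c=(185,285,365,495)
im=cv2.resize(f["pixels"][c[0]:c[1],c[2]:c[3],::-1],None,fx=k,fy=k,interpolation=cv2.INTER_CUBIC)
im=cv2.convertScaleAbs(im,alpha=1.5,beta=20)
B=[p+Mt@[a,b,z] for z in(10.5,-29.5) for a,b in((-45,-21),(45,-21),(45,21),(-45,21))]
q=[tuple(int(round(v)) for v in((proj(f,e)[0]-c[2]+.5)*k,(proj(f,e)[1]-c[0]+.5)*k)) for e in B]
for i in range(4):
    cv2.line(im,q[i],q[(i+1)%4],(255,255,0),1);cv2.line(im,q[4+i],q[4+(i+1)%4],(255,255,0),1)
cv2.imwrite("pics/low.png",im)
```

```text
tool in bed [-89.63335253   0.57266697  19.62104357] rot err [-0.00412833  0.00242509  0.00243647] [-0.56434322  0.24505992 -2.3280694 ]
```

View pics/low.png

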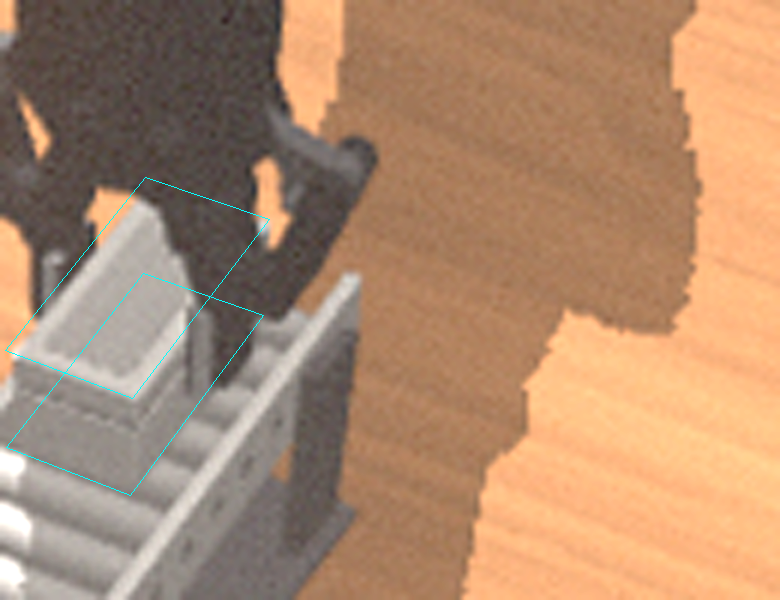

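The case hangs inside the lane, with about 14 mm to the near plate and 8 mm to the far one. I'll nudge it 2 mm towards the near plate and lower until it touches.

{"name": "jog_arm", "arguments": {"rows": "0 -0.04 0.04 0 0 0; 0 0 0.04 0 0 0; 0 0 0.04 0 0 0; 0 0 0.02 0 0 0; 0 0 0 0 0 0; 0 0 0 0 0 0"}}

```text
time: 8.73
position: [571.7, 149.8, 85.5]
tool_rot: [[0.991, 0.058, -0.116], [0.057, -0.998, -0.011], [-0.117, 0.004, -0.993]]
contact_force: [-0.6, -0.6, -2.7]
width: 41.3
grasp_force: 41.7
```

Free so far, about 2.4 mm to go.

{"name": "jog_arm", "arguments": {"rows": "0 0 0.02 0 0 0; 0 0 0 0 0 0; 0 0 0 0 0 0"}}

```text
time: 8.98
position: [571.6, 149.8, 84.6]
tool_rot: [[0.992, 0.058, -0.116], [0.057, -0.998, -0.011], [-0.117, 0.004, -0.993]]
contact_force: [-0.3, -0.4, -2.2]
width: 41.0
grasp_force: 41.7
```

{"name": "jog_arm", "arguments": {"rows": "0 0 0.02 0 0 0; 0 0 0 0 0 0; 0 0 0 0 0 0"}}

```text
time: 9.23
position: [571.5, 149.8, 83.5]
tool_rot: [[0.992, 0.058, -0.116], [0.057, -0.998, -0.011], [-0.117, 0.004, -0.993]]
contact_force: [1.1, -0.6, -3.2]
width: 41.3
grasp_force: 41.7
```

{"name": "jog_arm", "arguments": {"rows": "0 0 0.01 0 0 0; 0 0 0 0 0 0; 0 0 0 0 0 0"}}

```text
time: 9.48
position: [571.5, 149.9, 83.2]
tool_rot: [[0.992, 0.058, -0.116], [0.057, -0.998, -0.011], [-0.117, 0.004, -0.993]]
contact_force: [0.5, -0.9, -2.1]
width: 41.3
grasp_force: 41.9
```

{"name": "jog_arm", "arguments": {"rows": "0 0 0.01 0 0 0; 0 0 0 0 0 0; 0 0 0 0 0 0"}}

```text
time: 9.73
position: [571.9, 149.9, 83.0]
tool_rot: [[0.992, 0.058, -0.115], [0.057, -0.998, -0.011], [-0.116, 0.004, -0.993]]
contact_force: [0.4, -0.4, 5.3]
width: 41.5
grasp_force: 42.5
```

{"name": "jog_arm", "arguments": {"rows": "0 0 0.01 0 0 0; 0 0 0 0 0 0; 0 0 0 0 0 0"}}

```text
time: 9.98
position: [572.2, 150.0, 83.0]
tool_rot: [[0.992, 0.058, -0.114], [0.057, -0.998, -0.011], [-0.115, 0.004, -0.993]]
contact_force: [1.7, -1.3, 10.9]
width: 41.6
grasp_force: 43.3
```

Contact is at the predicted height. I'll ease off and open.

{"name": "jog_arm", "arguments": {"rows": "0 0 -0.01 0 0 0; 0 0 0 0 0 0"}}

```text
time: 10.15
position: [571.8, 149.9, 83.0]
tool_rot: [[0.992, 0.058, -0.115], [0.057, -0.998, -0.011], [-0.116, 0.004, -0.993]]
contact_force: [0.4, -0.1, 7.7]
width: 41.6
grasp_force: 42.9
```

{"name": "jog_arm", "arguments": {"rows": "0 0 0 0 0 0; 0 0 0 0 0 0; 0 0 0 0 0 0; 0 0 0 0 0 0; 0 0 0 0 0 0; 0 0 0 0 0 0", "hand": 75}}

```text
time: 10.65
position: [571.3, 149.9, 82.5]
tool_rot: [[0.991, 0.058, -0.117], [0.057, -0.998, -0.011], [-0.117, 0.004, -0.993]]
contact_force: [1.2, 0.1, 0.1]
width: 75.2
grasp_force: 0.0
```

{"name": "jog_arm", "arguments": {"rows": "0 0 -0.2 0 0 0; 0 0 -0.4 0 0 0; 0 0 -0.6 0 0 0; 0 0 -0.6 0 0 0; 0 0 -0.6 0 0 0; 0 0 -0.4 0 0 0; 0 0 0 0 0 0; 0 0 0 0 0 0; 0 0 0 0 0 0; 0 0 0 0 0 0"}}

```text
time: 11.48
position: [587.1, 151.2, 220.9]
tool_rot: [[0.991, 0.058, -0.118], [0.057, -0.998, -0.011], [-0.118, 0.005, -0.993]]
contact_force: [0.6, 0.1, -0.8]
width: 74.8
grasp_force: 0.0
```

{"name": "jog_arm", "arguments": {"rows": "0 0 0 0 0 0; 0 0 0 0 0 0; 0 0 0 0 0 0; 0 0 0 0 0 0; 0 0 0 0 0 0; 0 0 0 0 0 0; 0 0 0 0 0 0; 0 0 0 0 0 0; 0 0 0 0 0 0; 0 0 0 0 0 0"}}

```text
time: 12.32
position: [587.7, 151.4, 221.6]
tool_rot: [[0.992, 0.058, -0.116], [0.057, -0.998, -0.011], [-0.117, 0.004, -0.993]]
contact_force: [0.4, 0.8, -0.4]
width: 75.0
grasp_force: 0.0
```

{"name": "jog_arm", "arguments": {"rows": "0 0 0 0 0 0; 0 0 0 0 0 0; 0 0 0 0 0 0; 0 0 0 0 0 0; 0 0 0 0 0 0; 0 0 0 0 0 0; 0 0 0 0 0 0; 0 0 0 0 0 0; 0 0 0 0 0 0; 0 0 0 0 0 0"}}

```text
time: 13.15
position: [587.7, 151.4, 221.6]
tool_rot: [[0.992, 0.058, -0.116], [0.057, -0.998, -0.011], [-0.117, 0.004, -0.993]]
contact_force: [0.1, 0.2, 0.1]
width: 74.8
grasp_force: 0.0
```

```bash
python3 -c "
from plan import *
f=grab_frame('scene');cv2.imwrite('pics/end.png',cv2.resize(f['pixels'][160:420,140:480,::-1],None,fx=2.3,fy=2.3))"
```

```text
(no output)
```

View pics/end.png

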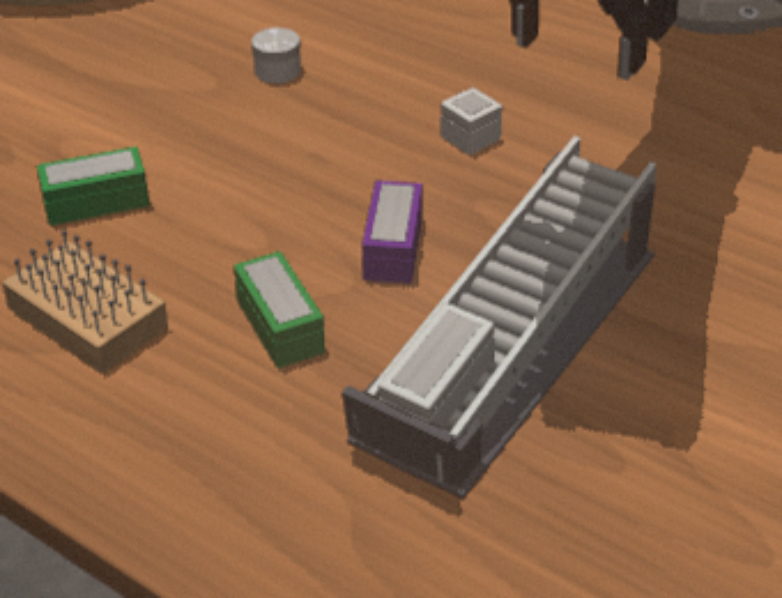

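The case sits upright in the lane at the stop (crop ≈(435,360)), and the bystanders haven't moved. I'll wait a little, then check that it is still and touching the stop.

```bash
python3 -c "
from plan import *
np.save('a.npy',grab_frame('scene')['pixels'])"
```

{"name": "jog_arm", "arguments": {"rows": "0 0 0 0 0 0; 0 0 0 0 0 0; 0 0 0 0 0 0; 0 0 0 0 0 0; 0 0 0 0 0 0; 0 0 0 0 0 0; 0 0 0 0 0 0; 0 0 0 0 0 0; 0 0 0 0 0 0; 0 0 0 0 0 0"}}

```text
time: 14.08
position: [587.7, 151.4, 221.6]
tool_rot: [[0.992, 0.058, -0.116], [0.057, -0.998, -0.011], [-0.117, 0.004, -0.993]]
contact_force: [0.1, 0.5, -0.3]
width: 75.2
grasp_force: 0.0
```

Run:
```python
from plan import *
f=grab_frame("scene");a=np.load("a.npy").astype(int);d=np.abs(f["pixels"].astype(int)-a).max(2)
print("moved px in lane",(d[280:370,280:380]>40).sum(),(d>40).sum())
r=min(trace(f,"long_case"),key=lambda r:np.hypot(r["centre"][0]*640-329,r["centre"][1]*480-316));print(r["conf"],r["centre"]*np.array([640,480]))
m=r["mask"]
def H(x,y,b=BED):
    M=R_(b[2],.12);o=np.array([b[0],b[1],62]);return hull(f,[o+M@[x+a,-y+w,-z] for a in(-45,45) for w in(-21,21) for z in(12,40)])
print(max(((H(x,y)&m).sum()/(H(x,y)|m).sum(),x,y) for x in range(85,135,2) for y in range(-8,14,2)))
```

```text
moved px in lane 0 0
0.9 [331.072 320.4  ]
(np.float64(0.8858547241944292), 117, 6)
```

The fit puts the case centre at x = 117 mm. Its end is therefore at 162, exactly the stop face, and it is not moving.

```bash
python3 -c "
from cell import *
print(hand_in())"
```

```text
the job is handed in; nothing more can be done
None
```

The long case was set upright and lengthwise on the upper half of the rack and let go. It rolled down and now rests still against the stop; the short case and tin were not touched, and the job is handed in at about 14 s.

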